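# Clamp a plaque in the stencil press and close the stencil

### The arm

A 6-joint arm with a two-finger parallel gripper is mounted at the origin on the work surface. World frame = base frame: x ahead of the robot, y to its left, z up, the work surface at z = 0. Lengths are in m, angles in rad, forces in N, time in s.
With the tool pointing down it reaches from about 0.25 to 0.725 m from the base axis. Payload 4 kg.
Tool frame: the origin (TCP) lies at the very end of the fingers, on their centre line; the grasp point (between the pads) lies 19 mm behind it; z points along the fingers, y is the line along which they close (so a half turn about z gives the same grasp; the last joint's range is limited). The gripper opens to 85 mm and grips with 20 to 120 N. Pads are 22 mm wide; open, the fingers measure 114 mm over their backs; the gripper's body (76 mm by 85 mm) begins 54 mm behind the grasp point. The pads swing forward as they close: fully open they stand 13 mm farther back than shut.
Start: joints at [1.151, 0.241, 0.005, 1.335, 0, 1.571], TCP at [0.204, 0.457, 0.231] pointing down, gripper open.
Joint ranges: [-2.72, 2.72], [-1.05, 1.87], [-1.09, 1.28], [-1.99, 2.15], [-1.42, 1.44], [-3.14, 3.14]. Speed limits (rad/s): [2.79, 2.79, 3.14, 3.14, 3.14, 3.14].

### API

Orientations are given as a unit quaternion [x, y, z, w].
In Python, from workcell import * gives the robot as it stands. The module is installed in compiled form; this text tells all that it offers.
- The arm moves only by the tool send_rows, never from a script. Its argument "steps" is text: rows parted by semicolons, each of 7 numbers parted by spaces: the opening, from -1 (shut) to 1 (fully open), then the shift along the world's x, y, z in m, then the turn, a rotation vector about the world's x, y, z in rad. A call has exactly 5 rows; each row shifts and turns the commanded pose from where the row before left it; what a row does not reach is not made up. A row lasts 1/12 s, in which the tool goes at most 41.7 mm and 7.16 degrees, less where a joint would pass 70% of its speed; a pose out of reach is approached as far as the arm can. A call is refused whole if a number of a shift passes 0.0417 or a number of a turn 0.125, either way. A call with a gripper value outside its range is refused whole. The fingers move at their own pace and stop on an object; the grip force is fixed at half the most. Time passes only in rows, so rows that do not move let the fingers close, or fill a call up. It gives the time, the measured TCP pose, the force, the opening and the grip force at its end, in the units of the state.
- get_obs(): the state, without advancing time (a new reading comes with each control period).
- camera(name): name is "scene" or "top" or "wrist"; returns a dict with "frame" (400x640x3 uint8, red, green, blue), "range_z" (400x640 float32, m along the optical axis (not along the pixel's ray), 0 where there is no reading), "camera_matrix" (3x3 intrinsics, pixels), "extrinsics" (4x4, takes a point from world to camera coordinates); the wrist camera has in their place "T_tool_cam" (4x4, takes a point from camera to tool coordinates, whose origin is the TCP and whose axes are the flange's). Camera axes: x right, y down, z forward; pixel columns grow to the right and rows downward; lengths in m; the calibration is good to about 2 mm. A picture is of the moment at which its call begins: read the wrist's pose just before it.
- job_done(): hands the job in; it is judged then, once.
The state is a dict: "clock": time; "joint_pos": joint angles; "joint_vel": joint speeds; "tau": joint torques, N m; "eef_pos": TCP position; "tool_rot": TCP orientation; "ft_force": force on the tool from outside, world axes, zero at the start; "ft_torque": the same for the moment, N m; "grip_width": finger opening in m; "grasp_force": force on a finger pad.
Only numpy, scipy, OpenCV 4.12 (cv2) and the standard library are available. Lean on these libraries where they do the work, as an engineer would, in place of code of your own. Each camera call takes 0.05 s, during which the arm holds its last target. There are 200 camera calls.

### The job

Get the blank wooden plaque ready for stencilling: loosen the black clamp knob of the press, slide its jaw up so that it squeezes the plaque gently but firmly against the fence, and lock the knob so that the plaque stays squeezed when you let go. Then lower the stencil frame fully closed over the plaque without slamming it; leave the brush, the paint pot and the other things on the table where they are.

Things in the scene. Friction and masses are not known exactly. Their poses are not given: they have to be found in the camera images.
- press: the stencil press, fixed to the table: a grey laminated base board 220 (x) x 350 (y) x 18 mm. Origin: centre of the board's underside, on the table; z up. Its upper face is the bed. Fence and frame hinge are at its -y end, the sliding carriage with the knob in its +y half.
- fence: fixed aluminium stop bar across the press, 150 (x) x 14 (y) x 10.5 mm high, axes as the press. Origin: centre of its underside, on the bed. The face that the plaque goes against is at +7 mm in y (press y = -145 mm).
- plaque: the loose blank plaque of pale wood to be clamped, 110 (x) x 90 (y) x 12 mm thick, about 90 g, lying flat on the bed between fence and jaw, some 5 to 25 mm off the fence and a little askew. Origin: centre of its underside.
- carriage: aluminium carriage sliding along the press's y, axes as the press. Origin: on the bed, below the knob's axis. Block 62 (x) x 60 (y) mm, top 23 mm above the bed. Origin at press y = +115 mm when fully open, about +30 mm with the plaque home. A return spring pulls it open (+y) with 5 to 6 N: once freed it runs back unless held. Holding the knob moves the carriage too.
- jaw_face (a point): middle of the jaw's flat rubber face that meets the plaque, 85 mm from the carriage's origin in -y and 6 mm above the bed; axes as the press. The jaw is a bar 110 (x) x 16 (y) mm, top 10.5 mm above the bed, on a low neck of the carriage; its rubber gives 1 mm per 12 N. A squeeze of about 8 to 20 N is right; under 3 N is too loose, over 45 N too hard.
- knob_grip (a point): point on the knob's vertical axis at the height to grip, 52 mm above the bed (70 mm above the table), 29 mm above the carriage's top; its x axis runs along the knob's bar. The knob is black plastic: an upright grip bar 66 mm long, 15 mm wide, its top 13 mm above this point, on a disc 36 mm across.
- knob (a joint): turn of the knob, rad: 0 as found (bar along the press's x), positive = clockwise from above = tighter; stops at -1.6 and +1.2. Steady drag of 0.2 N m; stays where left. As found it is moderately tight; it lets go, and bites again, at an angle between -0.25 and -0.55 that differs each time. Past the bite it stiffens by 0.1 N m per rad and holds some 60 N more per rad; 0.6 rad past is firm.
- lid_hinge (a point): middle of the stencil frame's hinge axis, which runs along the press's x, at press y = -165 mm, z = +33 mm. Its axes turn with the frame: y points from the hinge to the free edge, z out of the outer face (on top when closed).
- lid_edge (a point): point on the outer face in the middle of the frame's free bar, 134 mm from the hinge along the frame's y and 10 mm in its z; axes as lid_hinge. Aluminium frame 176 (press x) x 140 x 10 mm with a thin grey stencil sheet and a tab 50 mm wide that sticks out 17 mm past the bar. Closed: outer face 43 mm above the table, 3 mm over the plaque, clear of knob and carriage block.
- lid (a joint): opening of the stencil frame, rad: 0 = closed flat, 1.57 = upright, stop at 1.9 (leaning outward, away from the knob). Stiff hinge: stays at any angle and must be pushed, 2 to 6 N at the free bar; shut fingertips can push it over from outside and press it down.
- paint_pot: small clear jar with a white cap, 40 mm across, 42 mm high, standing on the press beside the carriage's track (+x side). To be left alone. Origin: centre of its underside.
- brush: flat paintbrush lying on the press beside the track (-x side), along its y, about 160 mm long. To be left alone. Origin: near the middle of its handle, on the board.
- cup: clear plastic cup, 72 mm across, 90 mm high, to be left alone. Origin: centre of its underside.
- glue: white glue bottle, 56 mm across, 150 mm high, to be left alone. Origin: centre of its underside.
- brush_tin: steel tin 90 mm across and 110 mm high with brushes standing in it up to 210 mm, to be left alone. Origin: centre of its underside.
- spares: stack of four spare plaques, 110 x 90 x 48 mm, to be left alone. Origin: centre of its underside.
- palette: white saucer, 120 mm across, to be left alone. Origin: centre of its underside.
There are look-alikes about, which are no part of the job. Of the things like the plaque, leave any that is green or turquoise; of the rest the larger one is meant.

How it is judged:
On the way, in this order (a step that is already met when the one before it is completed fails the run):
1. the clamp knob is turned loose (value of joint knob below -0.25 rad), for 0.1 s.
2. with the fingers off the carriage and knob, the locked jaw keeps the plaque squeezed against the fence (more than 3 N at both) (contact force between each of carriage, fence and plaque above 3 N and contact force between each of the arm, the fingers and carriage below 0.1 N), for 0.3 s.
3. the stencil frame is closed (value of joint lid below 0.05 rad), for 0.2 s.
At the end, for the whole second after the job is handed in: The plaque lies flat (within 0.05 rad) and is squeezed between jaw and fence with more than 3 N at each, the carriage stays put by its locked knob (slower than 5 mm/s), and the stencil frame is closed to within 0.05 rad (contact force between each of carriage, fence and plaque above 3 N and value of joint lid below 0.05 rad and angle between plaque's own z axis and vertical below 0.05 rad and linear speed of carriage below 0.005 m/s); the robot touches nothing.
It fails at once if the jaw crushes the plaque (more than 45 N) (contact force between carriage and plaque above 45 N).
It fails at once if the stencil frame is slammed (faster than 2.5 rad/s) (velocity of joint lid below -2.5 rad/s).
It fails at once if a bystander is moved by more than 30 mm (distance of any of paint_pot, brush, cup, glue, brush_tin, spares, palette from where it was at the start of the episode above 0.03 m).
It also fails if it takes over 67 s, if anything falls off the work surface, if the arm or the gripper's body presses on something with over 40 N, if the wrist force passes 120 N, or if a joint passes its speed limit or range.

## Working session

There is one attempt and no reset: what is moved stays moved. The work goes in short steps, Python scripts to look and compute and a tool call to move; the robot and the scene stay as the last step left them, time stands still between calls to the robot, and variables do not carry over. Pictures are saved under pics/ and viewed, at most 10 in all, crops included, and the job is handed in when it is done.

Besides the shell and the picture viewer there is one more tool, called after "Call:" as name(argument=value, ...) on one line, values as JSON. send_rows: Moves the arm, as the interface text tells. Its arguments: {"type":"object","properties":{"steps":{"type":"string"}},"required":["steps"]}

```bash
mkdir -p pics
cat > h.py <<'E'
from workcell import *
import numpy as np, cv2
def pts(c):
    K=c["camera_matrix"];z=c["range_z"];v,u=np.mgrid[0:400,0:640]
    p=np.stack([(u-K[0,2])/K[0,0]*z,(v-K[1,2])/K[1,1]*z,z],-1)
    T=np.linalg.inv(c["extrinsics"]);P=p@T[:3,:3].T+T[:3,3];P[z<=0]=np.nan
    return P
def save(c,n): cv2.imwrite("pics/"+n,c["frame"][:,:,::-1])
E
python3 - <<'E'
from h import *
o=get_obs();print({k:np.round(v,3) for k,v in o.items()})
a=camera("top");b=camera("scene")
for n,c in(("top",a),("scene",b)):
    save(c,n+"1.png");np.savez(""+n+".npz",**c)
    T=np.linalg.inv(c["extrinsics"]);print(n,T.round(3).tolist(),c["camera_matrix"].round(1).tolist())
E
```

```text
{'clock': np.float64(0.0), 'joint_pos': array([ 1.151,  0.241,  0.004,  1.335, -0.   ,  1.571]), 'joint_vel': array([-0.   ,  0.001,  0.   ,  0.001,  0.002,  0.001]), 'tau': array([ 1.0000e-03, -3.7232e+01,  2.5241e+01,  1.7000e-02, -0.0000e+00,
        0.0000e+00]), 'eef_pos': array([0.204, 0.456, 0.23 ]), 'tool_rot': array([ 0.208,  0.978, -0.001, -0.   ]), 'ft_force': array([0.2  , 0.009, 0.579]), 'ft_torque': array([-0.002,  0.002,  0.001]), 'grasp_force': np.float64(0.0), 'grip_width': np.float64(0.085)}
top [[0.003, -0.993, 0.117, 0.384], [-1.0, -0.003, 0.002, -0.027], [-0.001, -0.117, -0.993, 1.237], [0.0, 0.0, 0.0, 1.0]] [[486.0, 0.0, 319.1], [0.0, 486.0, 200.2], [0.0, 0.0, 1.0]]
scene [[-0.756, 0.521, -0.396, 1.011], [0.654, 0.617, -0.438, 0.515], [0.017, -0.59, -0.807, 1.023], [0.0, 0.0, 0.0, 1.0]] [[419.5, 0.0, 316.8], [0.0, 419.5, 197.0], [0.0, 0.0, 1.0]]
```

View pics/top1.png

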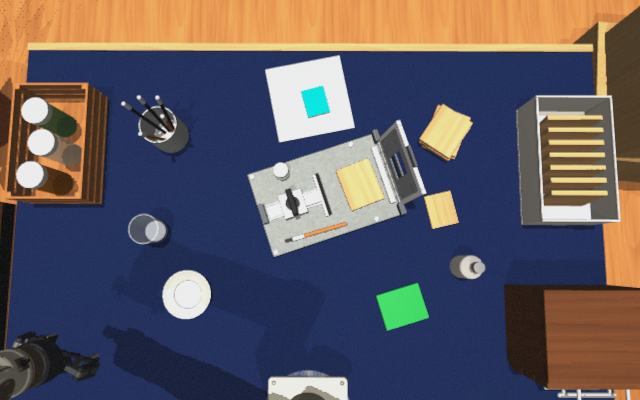

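View pics/scene1.png

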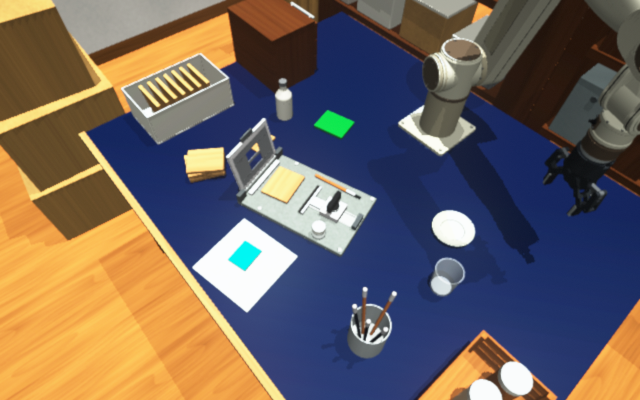

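The top view shows the press with its hinge end at right and its knob at (292,203).

Things that could be taken for the plaque:
- pale wood blank on the bed, (360,184)
- small pale wood piece, (441,209)
- spares stack, (446,131)
- cyan tile, (315,102)
- green plate, (402,306)

I choose the one on the bed at (360,184): it is wood, the larger of the two, and lies between fence and jaw.

Run:
```python
from h import *
c=dict(np.load("top.npz"));P=pts(c);f=c["frame"]
cv2.imwrite("pics/crop1.png",cv2.resize(f[110:270,230:470,::-1],None,fx=3.3,fy=3.3,interpolation=cv2.INTER_CUBIC))
v,u=np.mgrid[0:400,0:640];reg=(u>235)&(u<435)&(v>110)&(v<265)
def rect(m,name):
    q=P[m][:,:2].astype(np.float32);r=cv2.minAreaRect(q*1000);print(name,len(q),np.round(r[0],1),np.round(r[1],1),round(r[2],2),'z',np.nanmedian(P[m][:,2]).round(4))
z=P[...,2]
def big(m):
    m=cv2.morphologyEx(m.astype(np.uint8),cv2.MORPH_OPEN,np.ones((2,2)));n,l,s,_=cv2.connectedComponentsWithStats(m);return l==1+np.argmax(s[1:,4])
board=reg&(z>.011)&(z<.024)&(u<385)
rect(big(board),"board")
h=cv2.cvtColor(f,cv2.COLOR_RGB2HSV)
w=(h[...,0]>12)&(h[...,0]<35)&(h[...,1]>60)&(h[...,2]>140)
rect(big(reg&w&(z>.022)&(z<.04)),"plaque");rect(big(w&(u>420)&(u<462)&(v>188)&(v<232)),"small")
k=big(reg&(z>.072)&(z<.095)&(u<320));rect(k,"knob");print(P[k].mean(0))
fr=reg&(u>365)&(z>.06);q=P[fr];print("frame",len(q),q[:,2].max())
np.save("fr.npy",q)
```

```text
board 7476 [nan nan] [0. 0.] 0.0 z 0.0186
plaque 1540 [ 564.8 -130. ] [108.9  92.4] 21.72 z 0.0302
small 925 [ 504.  -337.3] [85.3 74.1] 12.79 z 0.0096
knob 168 [515.1  38.7] [63.  14.1] 18.91 z 0.0826
[0.51343802 0.03795939 0.07834587]
frame 1689 0.18961872067110908
```

View pics/crop1.png

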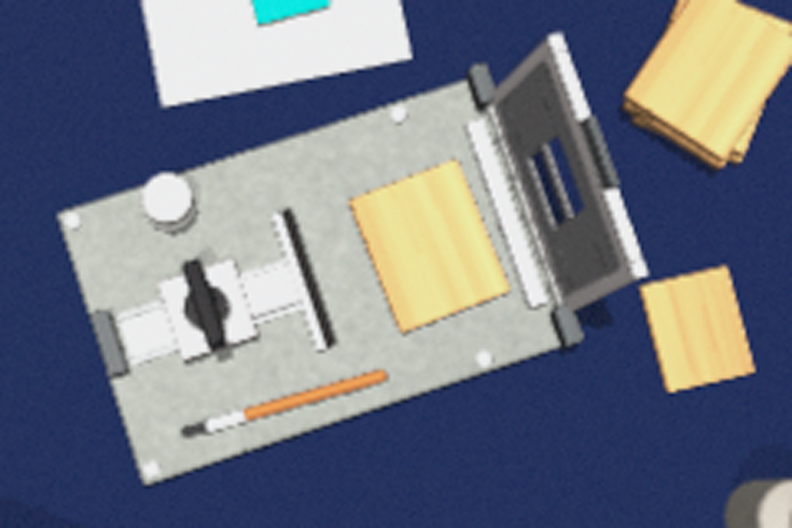

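The crop confirms it: the larger wood blank lies on the bed, between the rubber jaw (300,280) and the fence (510,215). The knob's bar is at (207,305). Next I refine the press axes.

Run:
```python
from h import *
c=dict(np.load("top.npz"));P=pts(c);z=P[...,2]
v,u=np.mgrid[0:400,0:640]
m=(u>235)&(u<435)&(v>110)&(v<265)&(z>.013)&(z<.024)
q=P[m][:,:2].astype(np.float32)
def fit(q):
    r=cv2.minAreaRect(q*1000);return r
n,l,s,_=cv2.connectedComponentsWithStats(cv2.morphologyEx(m.astype(np.uint8),cv2.MORPH_OPEN,np.ones((3,3))))
mm=(l==1+np.argmax(s[1:,4]))&np.isfinite(z);r=fit(P[mm][:,:2].astype(np.float32));print("board",r,cv2.boxPoints(r).round(1).tolist())
q=P[mm][:,:2].astype(float)
ang=np.deg2rad(r[2]); 
while abs(ang-.33)>.5: ang-=np.pi/2
for t in (ang,):
    X=np.array([np.cos(t),np.sin(t)]);Y=np.array([-np.sin(t),np.cos(t)]);x=q@X;y=q@Y
    # edge lines: per y-bin min/max x ; 
    b=np.round(y/.004).astype(int);E=[]
    for fn in(np.min,np.max):
        L=[(k*.004,fn(x[b==k])) for k in np.unique(b)[8:-25]];L=np.array(L);
        p=np.polyfit(L[:,0],L[:,1],1);p=np.polyfit(*L[abs(np.polyval(p,L[:,0])-L[:,1])<.003].T,1);print("slope",p);E.append(p)
    t2=t-np.mean([E[0][0],E[1][0]]);print("yaw",t,t2)
X=np.array([np.cos(t2),np.sin(t2)]);Y=np.array([-np.sin(t2),np.cos(t2)])
x=q@X;y=q@Y
xc=(np.percentile(x,.3)+np.percentile(x,99.7))/2;ye=np.percentile(y,99.7)
O=xc*X+(ye-.175)*Y;print("width",np.ptp(np.percentile(x,[.3,99.7])),"origin",O)
loc=lambda p:((np.asarray(p)-O)@X,(np.asarray(p)-O)@Y)
print("knob loc",loc([.5151,.0387]),"plaque loc",loc([.5648,-.130]))
f=np.load("fr.npy");lx,ly=loc(f[:,:2]);z=f[:,2]
for a in np.arange(.06,.2,.02):
    s=(z>a)&(z<a+.02)&(abs(lx)<.1)
    if s.sum():print(round(a,2),np.percentile(ly[s],[2,50,98]).round(3),lx[s].min().round(3),lx[s].max().round(3),s.sum())
```

```text
board ((542.9296264648438, -38.47340393066406), (220.3140869140625, 341.6925354003906), 18.69158363342285) [[383.79998779296875, 88.0999984741211], [493.29998779296875, -235.60000610351562], [702.0, -165.0], [592.5, 158.6999969482422]]
slope [0.00358264 0.39367883]
slope [0.00501127 0.61111651]
yaw 0.32622967681511356 0.3219327193393958
width 0.21837428450395968 origin [ 0.5443223  -0.04421968]
knob loc (np.float64(-0.0014851925403748063), np.float64(0.08790569040169965)) plaque loc (np.float64(-0.007715273850935539), np.float64(-0.08785256996424672))
0.06 [-0.174 -0.171 -0.168] -0.087 0.089 225
0.08 [-0.178 -0.175 -0.172] -0.087 0.088 189
0.1 [-0.182 -0.179 -0.176] -0.087 0.089 227
0.12 [-0.186 -0.183 -0.18 ] -0.087 0.089 212
0.14 [-0.19  -0.187 -0.184] -0.087 0.089 302
0.16 [-0.2   -0.192 -0.188] -0.087 0.09 449
0.18 [-0.199 -0.196 -0.192] -0.024 0.026 85
```

Call:
send_rows(steps="1 0.02 -0.027 0 0 0 0.1;1 0.02 -0.027 0 0 0 0.1;1 0.02 -0.027 0 0 0 0.1;1 0.02 -0.027 0 0 0 0.1;1 0.02 -0.027 0 0 0 0.1")

```text
clock: 0.52
eef_pos: [0.3041, 0.3201, 0.2309]
tool_rot: [-0.043, 0.999, -0.0, -0.0]
ft_force: [1.3, 0.1, 0.3]
grip_width: 0.0853
grasp_force: 0.0
```

```bash
python3 -c "
from h import *
o=get_obs();print(o['joint_pos'].round(3),o['tool_rot'].round(3),o['clock'],o['eef_pos'].round(4))"
```

```text
[ 0.811  0.126 -0.138  1.308 -0.     0.725] [-0.043  0.999 -0.    -0.   ] 0.5167 [0.3041 0.3201 0.2309]
```

Call:
send_rows(steps="1 0.021 -0.028 0 0 0 0.05;1 0.021 -0.028 0 0 0 0.05;1 0.021 -0.028 0 0 0 0.05;1 0.021 -0.028 0 0 0 0.05;1 0.021 -0.028 0 0 0 0.042")

```text
clock: 0.93
eef_pos: [0.4092, 0.1799, 0.231]
tool_rot: [-0.162, 0.987, -0.0, -0.0]
ft_force: [1.0, 0.9, 0.1]
grip_width: 0.0854
grasp_force: 0.0
```

Call:
send_rows(steps="1 0.021 -0.028 0 0 0 0;1 0.021 -0.028 0 0 0 0;1 0.021 -0.028 0 0 0 0;1 0.021 -0.028 0 0 0 0;1 0.021 -0.028 0 0 0 0")

```text
clock: 1.35
eef_pos: [0.5142, 0.0399, 0.2309]
tool_rot: [-0.16, 0.987, 0.0, -0.0]
ft_force: [0.1, 1.5, 0.3]
grip_width: 0.0857
grasp_force: 0.0
```

Run:
```python
from h import *
from scipy.spatial.transform import Rotation as R
o=get_obs();c=camera("wrist");save(c,"w1.png")
print(o['eef_pos'],o['joint_pos'].round(3))
T=np.eye(4);T[:3,:3]=R.from_quat(o['tool_rot']).as_matrix();T[:3,3]=o['eef_pos']
c["extrinsics"]=np.linalg.inv(T@c["T_tool_cam"]);P=pts(c);z=P[...,2]
m=(z>.077)&(z<.09)&(np.hypot(P[...,0]-.513,P[...,1]-.038)<.05);q=P[m]
r=cv2.minAreaRect((q[:,:2]*1000).astype(np.float32));print(len(q),r,q.mean(0))
```

```text
[0.5142365  0.03988344 0.23085977] [ 0.077  0.273  0.047  1.345  0.    -0.245]
940 ((518.6572265625, 39.080379486083984), (64.93090057373047, 14.445399284362793), 18.75513458251953) [0.51758176 0.038914   0.08191426]
```

View pics/w1.png

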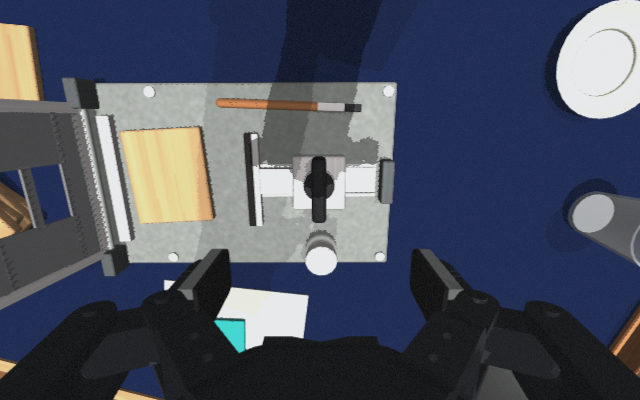

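The wrist view shows the knob bar at (319,185), clear to grip, with the paint pot at (321,258) outside the fingers' band. I lower onto the knob.

Call:
send_rows(steps="1 0.003 -0.001 -0.035 0 0 0;1 0 0 -0.035 0 0 0;1 0 0 -0.035 0 0 0;1 0 0 -0.035 0 0 0;1 0 0 -0.02 0 0 0")

```text
clock: 1.82
eef_pos: [0.5137, 0.0404, 0.0671]
tool_rot: [-0.16, 0.987, 0.0, -0.003]
ft_force: [-1.0, 0.4, 0.2]
grip_width: 0.0853
grasp_force: 0.0
```

Call:
send_rows(steps="1 0 0 -0.01 0 0 0;1 0 0 -0.008 0 0 0;0 0 0 0 0 0 0;-0.4 0 0 0 0 0 0;-1 0 0 0 0 0 0")

```text
clock: 2.23
eef_pos: [0.5183, 0.0408, 0.0549]
tool_rot: [-0.16, 0.987, -0.0, 0.002]
ft_force: [-0.7, 0.0, -0.1]
grip_width: 0.0515
grasp_force: 0.0
```

Call:
send_rows(steps="-1 0 0 0 0 0 0;-1 0 0 0 0 0 0;-1 0 0 0 0 0 0;-1 0 0 0 0 0 0;-1 0 0 0 0 0 0")

```text
clock: 2.65
eef_pos: [0.5185, 0.0403, 0.0555]
tool_rot: [-0.16, 0.987, -0.001, 0.002]
ft_force: [-0.2, -1.2, 7.5]
grip_width: 0.0139
grasp_force: 59.5
```

Call:
send_rows(steps="-1 0 0 0 0 0 0.08;-1 0 0 0 0 0 0.08;-1 0 0 0 0 0 0.08;-1 0 0 0 0 0 0.08;-1 0 0 0 0 0 0.08")

```text
clock: 3.07
eef_pos: [0.5179, 0.0419, 0.0554]
tool_rot: [-0.355, 0.935, 0.001, 0.002]
ft_force: [-2.3, 3.8, 8.8]
grip_width: 0.0139
grasp_force: 59.9
```

Call:
send_rows(steps="-1 0 0 0 0 0 0.08;-1 0 0 0 0 0 0.08;-1 0 0 0 0 0 0.08;-1 0 0 0 0 0 0.08;-1 0 0 0 0 0 0.08")

```text
clock: 3.48
eef_pos: [0.5176, 0.0423, 0.0555]
tool_rot: [-0.534, 0.845, 0.001, 0.002]
ft_force: [-1.8, 4.2, 10.0]
grip_width: 0.0138
grasp_force: 59.9
```

Call:
send_rows(steps="-1 0 0 0 0 0 0;-1 0 0 0 0 0 0;-1 0 0 0 0 0 0;-1 0 0 0 0 0 0;-1 0 0 0 0 0 0")

```text
clock: 3.9
eef_pos: [0.5176, 0.0424, 0.0555]
tool_rot: [-0.533, 0.846, 0.001, 0.002]
ft_force: [-2.2, 4.7, 9.2]
grip_width: 0.014
grasp_force: 59.8
```

```bash
python3 -c "
from h import *
o=get_obs();print(o['joint_pos'].round(3),o['ft_force'],o['ft_torque'],2*np.arctan2(o['tool_rot'][1],o['tool_rot'][0]))"
```

```text
[ 0.08   0.421 -0.229  0.918  0.003 -1.044] [-2.19523321  4.68122882  9.22866391] [0.89679961 0.5879485  0.22061019] 4.265506589219651
```

Call:
send_rows(steps="-1 0.0025 -0.0076 0 0 0 0;-1 0.0025 -0.0076 0 0 0 0;-1 0.0025 -0.0076 0 0 0 0;-1 0.0025 -0.0076 0 0 0 0;-1 0.0025 -0.0076 0 0 0 0")

```text
clock: 4.32
eef_pos: [0.5301, 0.0049, 0.0554]
tool_rot: [-0.533, 0.846, 0.002, 0.003]
ft_force: [-3.1, 6.5, 8.3]
grip_width: 0.0141
grasp_force: 59.9
```

Call:
send_rows(steps="-1 0.001 -0.003 0 0 0 0;-1 0.001 -0.003 0 0 0 0;-1 0.001 -0.003 0 0 0 0;-1 0.0007 -0.002 0 0 0 0;-1 0 0 0 0 0 0")

```text
clock: 4.73
eef_pos: [0.5341, -0.0068, 0.0555]
tool_rot: [-0.533, 0.846, 0.001, 0.002]
ft_force: [-1.4, 5.1, 8.1]
grip_width: 0.0141
grasp_force: 59.9
```

```bash
cat > s.py <<'E'
from h import *
o=get_obs();O=np.array([.5443,-.0442]);t=.322;X=np.array([np.cos(t),np.sin(t)]);Y=np.array([-np.sin(t),np.cos(t)])
p=o['eef_pos'][:2]-O;f=o['ft_force']
print("loc",p@X,p@Y,"Fx,Fy",f[:2]@X,f[:2]@Y,"Fz",f[2],"Tz",o['ft_torque'][2],"yaw",2*np.arctan2(o['tool_rot'][1],o['tool_rot'][0])-3.466,o['clock'])
E
python3 s.py
```

```text
loc 0.0021749076208764633 0.03874388169064828 Fx,Fy 0.26176518283153166 5.281351606677332 Fz 8.053938128805912 Tz 0.24922854957047413 yaw 0.7992959870666123 4.7333
```

Call:
send_rows(steps="-1 0.0005 -0.0014 0 0 0 0;-1 0.0005 -0.0014 0 0 0 0;-1 0.0005 -0.0014 0 0 0 0;-1 0.0003 -0.0009 0 0 0 0;-1 0 0 0 0 0 0")

```text
clock: 5.15
eef_pos: [0.5357, -0.0114, 0.0555]
tool_rot: [-0.533, 0.846, 0.001, 0.002]
ft_force: [-1.9, 6.1, 7.3]
grip_width: 0.0141
grasp_force: 60.0
```

Call:
send_rows(steps="-1 0.0003 -0.0009 0 0 0 0;-1 0.0003 -0.0009 0 0 0 0;-1 0 0 0 0 0 0;-1 0 0 0 0 0 0;-1 0 0 0 0 0 0")

```text
clock: 5.57
eef_pos: [0.5362, -0.013, 0.0555]
tool_rot: [-0.533, 0.846, 0.001, 0.002]
ft_force: [-2.5, 6.1, 7.4]
grip_width: 0.0139
grasp_force: 59.9
```

```bash
python3 s.py
```

```text
loc 0.0022035405733048584 0.03210711104863613 Fx,Fy -0.4422681355965234 6.60355150347017 Fz 7.4337055128057 Tz 0.14844655285032476 yaw 0.7998508451457242 5.5667
```

Call:
send_rows(steps="-1 0.0003 -0.0009 0 0 0 0;-1 0 0 0 0 0 0;-1 0 0 0 0 0 0;-1 0 0 0 0 0 0;-1 0 0 0 0 0 0")

```text
clock: 5.98
eef_pos: [0.5365, -0.0139, 0.0555]
tool_rot: [-0.533, 0.846, 0.001, 0.002]
ft_force: [-2.6, 5.7, 8.6]
grip_width: 0.0139
grasp_force: 60.0
```

Call:
send_rows(steps="-1 0.0003 -0.0009 0 0 0 0;-1 0 0 0 0 0 0;-1 0 0 0 0 0 0;-1 0 0 0 0 0 0;-1 0 0 0 0 0 0")

```text
clock: 6.4
eef_pos: [0.5368, -0.0147, 0.0555]
tool_rot: [-0.533, 0.846, 0.001, 0.002]
ft_force: [-2.6, 5.8, 8.1]
grip_width: 0.0139
grasp_force: 60.0
```

```bash
python3 s.py
```

```text
loc 0.0022031936177401646 0.03038746358533303 Fx,Fy -0.6425738131093627 6.379742821217894 Fz 8.079183767549459 Tz 0.11901513188422623 yaw 0.7999165588772259 6.4
```

Call:
send_rows(steps="-1 0.0003 -0.0009 0 0 0 0;-1 0 0 0 0 0 0;-1 0 0 0 0 0 0;-1 0 0 0 0 0 0;-1 0 0 0 0 0 0")

```text
clock: 6.82
eef_pos: [0.5368, -0.0149, 0.0555]
tool_rot: [-0.533, 0.846, 0.002, 0.003]
ft_force: [-3.1, 7.9, 8.9]
grip_width: 0.0139
grasp_force: 60.1
```

Call:
send_rows(steps="-1 0.0002 -0.0005 0 0 0 0;-1 0 0 0 0 0 0;-1 0 0 0 0 0 0;-1 0 0 0 0 0 0;-1 0 0 0 0 0 0")

```text
clock: 7.23
eef_pos: [0.5369, -0.015, 0.0554]
tool_rot: [-0.533, 0.846, 0.002, 0.003]
ft_force: [-3.6, 9.6, 9.5]
grip_width: 0.0142
grasp_force: 60.1
```

```bash
python3 s.py
```

```text
loc 0.0021967818462938693 0.030070946307005558 Fx,Fy -0.3832531484014545 10.265288482908087 Fz 9.540236836182638 Tz 0.08089833740917937 yaw 0.8005902446968438 7.2333
```

Call:
send_rows(steps="-1 0.0003 -0.0009 0 0 0 0;-1 0 0 0 0 0 0;-1 0.0002 -0.0005 0 0 0 0;-1 0 0 0 0 0 0;-1 0 0 0 0 0 0")

```text
clock: 7.65
eef_pos: [0.537, -0.0153, 0.0555]
tool_rot: [-0.534, 0.846, 0.004, 0.003]
ft_force: [-4.2, 12.3, 10.0]
grip_width: 0.014
grasp_force: 60.3
```

```bash
python3 s.py
```

```text
loc 0.002230411300023927 0.029749094329163117 Fx,Fy -0.1351031343931172 12.961587523632733 Fz 9.97669237294518 Tz 0.0340747117157502 yaw 0.8011980951305775 7.65
```

Call:
send_rows(steps="-1 0.0003 -0.0009 0 0 0 0;-1 0.0003 -0.0009 0 0 0 0;-1 0.0003 -0.0009 0 0 0 0;-1 0.0003 -0.0009 0 0 0 0;-1 0 0 0 0 0 0")

```text
clock: 8.07
eef_pos: [0.5372, -0.0161, 0.0554]
tool_rot: [-0.534, 0.845, 0.007, 0.004]
ft_force: [-7.2, 19.7, 12.4]
grip_width: 0.0139
grasp_force: 60.7
```

```bash
python3 s.py
```

```text
loc 0.002186421323938595 0.028936575327548245 Fx,Fy -0.5521974994958673 20.94715063814077 Fz 12.374660834719924 Tz -0.08556911070284046 yaw 0.8028363377277437 8.0667
```

Call:
send_rows(steps="-1 0 0 0 0 0 -0.06;-1 0 0 0 0 0 -0.06;-1 0 0 0 0 0 -0.06;-1 0 0 0 0 0 0;-1 0 0 0 0 0 0")

```text
clock: 8.48
eef_pos: [0.5374, -0.0161, 0.0555]
tool_rot: [-0.456, 0.89, 0.007, 0.003]
ft_force: [-6.5, 19.4, 12.8]
grip_width: 0.014
grasp_force: 60.7
```

```bash
python3 s.py
```

```text
loc 0.002325677470279925 0.028867777423417826 Fx,Fy -0.03724725775747523 20.44208204211552 Fz 12.826822280027331 Tz -0.18407554454634692 yaw 0.6225256947779974 8.4833
```

Steady at about 14 N. I continue tightening to about +0.4.

Call:
send_rows(steps="-1 0 0 0 0 0 -0.08;-1 0 0 0 0 0 -0.08;-1 0 0 0 0 0 -0.08;-1 0 0 0 0 0 -0.08;-1 0 0 0 0 0 -0.08")

```text
clock: 8.9
eef_pos: [0.5376, -0.0163, 0.0554]
tool_rot: [-0.269, 0.963, 0.007, 0.002]
ft_force: [-4.9, 18.6, 11.8]
grip_width: 0.0137
grasp_force: 60.5
```

Call:
send_rows(steps="-1 0 0 0 0 0 -0.08;-1 0 0 0 0 0 -0.08;-1 0 0 0 0 0 -0.08;-1 0 0 0 0 0 -0.08;-1 0 0 0 0 0 -0.08")

```text
clock: 9.32
eef_pos: [0.5377, -0.0166, 0.0555]
tool_rot: [-0.072, 0.997, 0.007, 0.001]
ft_force: [-6.1, 17.4, 10.8]
grip_width: 0.0141
grasp_force: 60.4
```

Call:
send_rows(steps="-1 0 0 0 0 0 -0.08;-1 0 0 0 0 0 -0.08;-1 0 0 0 0 0 -0.04;-1 0 0 0 0 0 0;-1 0 0 0 0 0 0")

```text
clock: 9.73
eef_pos: [0.5377, -0.0167, 0.0555]
tool_rot: [0.027, 1.0, 0.007, -0.0]
ft_force: [-6.0, 17.9, 12.0]
grip_width: 0.0141
grasp_force: 60.7
```

```bash
python3 s.py
```

```text
loc 0.0023979956362612394 0.028184064851871495 Fx,Fy -0.03653320693368044 18.87728960024566 Fz 12.037683536567158 Tz -0.17871339028639496 yaw -0.37760609276000734 9.7333
```

Call:
send_rows(steps="-1 -0.0005 0.0014 0 0 0 0;-1 -0.0005 0.0014 0 0 0 0;-1 -0.0005 0.0014 0 0 0 0;-1 -0.0005 0.0014 0 0 0 0;-1 0 0 0 0 0 0")

```text
clock: 10.15
eef_pos: [0.5376, -0.0163, 0.0555]
tool_rot: [0.028, 1.0, 0.001, 0.002]
ft_force: [-0.6, 4.0, 7.1]
grip_width: 0.0141
grasp_force: 60.3
```

```bash
python3 s.py
```

```text
loc 0.002445404147846374 0.02860229662562161 Fx,Fy 0.7132378045733551 3.9584209879004018 Fz 7.119598740260459 Tz 0.06108557860772114 yaw -0.3805174685398809 10.15
```

Call:
send_rows(steps="0 0 0 0 0 0 0;1 0 0 0 0 0 0;1 0 0 0 0 0 0;1 0 0 0.01 0 0 0;1 0 0 0.02 0 0 0")

```text
clock: 10.57
eef_pos: [0.5337, -0.0181, 0.0814]
tool_rot: [0.029, 1.0, -0.0, -0.003]
ft_force: [-0.5, -0.1, 0.2]
grip_width: 0.0739
grasp_force: 0.0
```

Call:
send_rows(steps="1 0 0 0.035 0 0 0;1 0 0 0.035 0 0 0;1 0 0 0.035 0 0 -0.1;1 0 0 0.035 0 0 -0.1;1 0 0 0.025 0 0 -0.1")

```text
clock: 10.98
eef_pos: [0.5368, -0.0183, 0.2524]
tool_rot: [0.181, 0.984, 0.0, 0.002]
ft_force: [0.8, -0.3, 0.2]
grip_width: 0.0854
grasp_force: 0.0
```

```bash
python3 s.py
python3 - <<'E'
from h import *
o=get_obs();print(o['eef_pos'],o['joint_pos'].round(3))
c=camera("scene");cv2.imwrite("pics/s2.png",cv2.resize(c["frame"][100:280,200:420,::-1],None,fx=3.3,fy=3.3))
E
```

```text
loc 0.0010481108767378268 0.026975570720446575 Fx,Fy 0.6443801148951699 -0.5015002745811713 Fz 0.2438076345108789 Tz 0.0418407617959926 yaw -0.6876444267810768 10.9833
[ 0.53675743 -0.01827917  0.25242657] [-0.034  0.304  0.145  1.408 -0.     0.329]
```

View pics/s2.png

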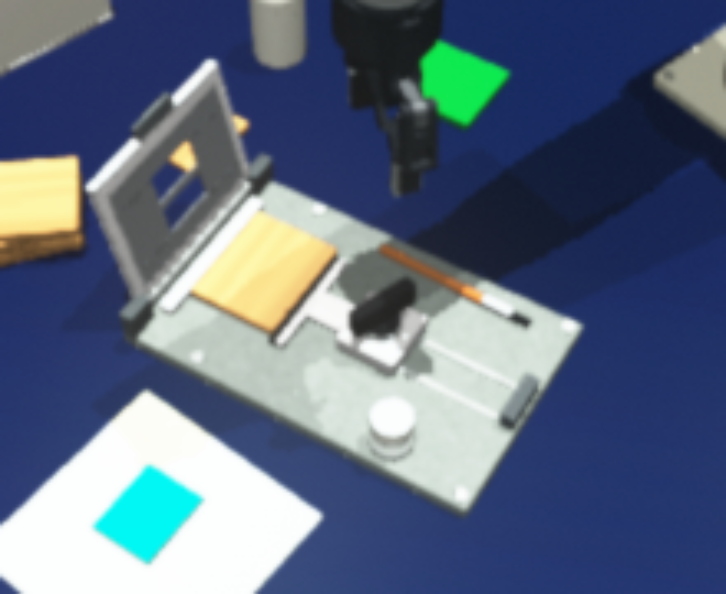

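The picture shows the plaque square against the fence at (265,270), the jaw tight on it at (305,310), and the carriage locked with the fingers off. Now I cross over the open frame with the fingers shut.

Call:
send_rows(steps="-1 0.0083 -0.033 0 0 0 -0.11;-1 0.0083 -0.033 0 0 0 -0.11;-1 0.0083 -0.033 0 0 0 -0.11;-1 0.0083 -0.033 0 0 0 -0.11;-1 0.0083 -0.033 0 0 0 -0.11")

```text
clock: 11.45
eef_pos: [0.5775, -0.1846, 0.2486]
tool_rot: [0.441, 0.898, -0.0, -0.0]
ft_force: [1.0, -1.1, -0.2]
grip_width: 0.0256
grasp_force: 0.0
```

Call:
send_rows(steps="-1 0.0083 -0.033 0 0 0 -0.11;-1 0.0083 -0.033 0 0 0 -0.11;-1 0.0083 -0.033 0 0 0 -0.11;-1 0 0 0 0 0 0;-1 0 0 0 0 0 0")

```text
clock: 11.87
eef_pos: [0.6019, -0.2841, 0.2468]
tool_rot: [0.581, 0.814, -0.0, -0.001]
ft_force: [-0.3, 1.2, -0.5]
grip_width: -0.0001
grasp_force: 0.0
```

```bash
python3 s.py;python3 - <<'E'
from h import *
o=get_obs();print(o['eef_pos'],o['joint_pos'].round(3),o['grip_width'])
E
```

```text
loc -0.021249604991926085 -0.2457733837022196 Fx,Fy 0.10225136962381391 1.1809982291655896 Fz -0.5054733981282045 Tz -0.025712983536315515 yaw -1.5646813439653355 11.8667
[ 0.60192106 -0.28406645  0.24682756] [-0.441  0.591  0.575  1.556 -0.     0.799] -9.301706149789724e-05
```

Call:
send_rows(steps="-1 0 0 -0.03 0 0 0;-1 0 0 -0.03 0 0 0;-1 0 0 -0.03 0 0 0;-1 -0.0032 0.0095 0 0 0 0;-1 -0.0032 0.0095 0 0 0 0")

```text
clock: 12.28
eef_pos: [0.594, -0.2608, 0.1556]
tool_rot: [0.579, 0.815, -0.001, -0.003]
ft_force: [0.1, 0.3, 0.1]
grip_width: 0.0001
grasp_force: 0.0
```

```bash
python3 s.py
```

```text
loc -0.02138364835794371 -0.2212177192509454 Fx,Fy 0.13639557401202804 0.2401091332283137 Fz 0.0941904735630767 Tz 0.010757256832260058 yaw -1.560588221463112 12.2833
```

Call:
send_rows(steps="-1 -0.0016 0.0048 0 0 0 0;-1 -0.0016 0.0048 0 0 0 0;-1 -0.0016 0.0048 0 0 0 0;-1 -0.0016 0.0048 0 0 0 0;-1 -0.0016 0.0048 0 0 0 0")

```text
clock: 12.7
eef_pos: [0.5895, -0.2396, 0.1606]
tool_rot: [0.58, 0.814, 0.0, 0.003]
ft_force: [2.1, -3.6, 2.8]
grip_width: 0.0002
grasp_force: 1.6
```

```bash
python3 s.py
```

```text
loc -0.01892820154466087 -0.1996394373692995 Fx,Fy 0.8152824827550987 -4.068463256693709 Fz 2.846319019950369 Tz -0.025879274826260318 yaw -1.5625277374596398 12.7
```

Call:
send_rows(steps="-1 -0.002 0.0059 0.001 0 0 0;-1 -0.002 0.0059 0.001 0 0 0;-1 -0.002 0.0059 0.001 0 0 0;-1 -0.002 0.0059 0 0 0 0;-1 -0.002 0.0059 0 0 0 0")

```text
clock: 13.12
eef_pos: [0.5783, -0.2086, 0.1612]
tool_rot: [0.58, 0.815, 0.0, 0.0]
ft_force: [3.1, -1.7, -0.3]
grip_width: 0.0001
grasp_force: 1.4
```

Call:
send_rows(steps="-1 -0.002 0.0059 0 0 0 0;-1 -0.002 0.0059 0 0 0 0;-1 -0.002 0.0059 0 0 0 0;-1 -0.002 0.0059 -0.001 0 0 0;-1 -0.002 0.0059 -0.001 0 0 0")

```text
clock: 13.53
eef_pos: [0.5673, -0.1794, 0.1588]
tool_rot: [0.58, 0.814, -0.0, -0.001]
ft_force: [-0.0, -2.9, -2.0]
grip_width: -0.0001
grasp_force: 1.1
```

```bash
python3 s.py; python3 -c "
from h import *
print(get_obs()['eef_pos'])
c=camera('scene');cv2.imwrite('pics/s3.png',cv2.resize(c['frame'][80:260,180:400,::-1],None,fx=3.3,fy=3.3))"
```

```text
loc -0.020997190641489628 -0.13552869849891122 Fx,Fy -0.9305199741070513 -2.7783315071167882 Fz -2.028562202926647 Tz -0.004399760590260403 yaw -1.5623842200943618 13.5333
[ 0.56727198 -0.17940798  0.15878538]
```

View pics/s3.png

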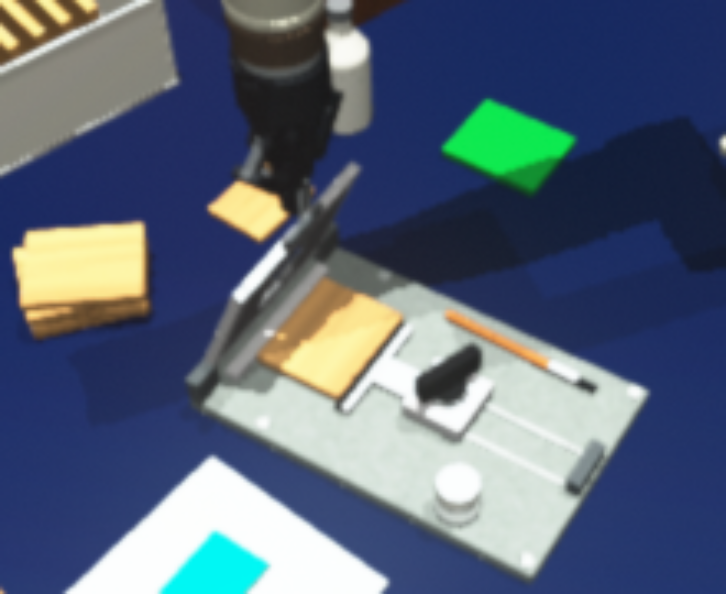

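The frame is leaning over toward the bed at about 1.2 rad, pushed by the fingertips at (295,190), and the clamp is unchanged. I follow the arc down.

Call:
send_rows(steps="-1 -0.0028 0.0084 -0.0035 0 0 0;-1 -0.0028 0.0084 -0.004 0 0 0;-1 -0.0028 0.0084 -0.005 0 0 0;-1 -0.0028 0.0084 -0.0055 0 0 0;-1 -0.0028 0.0084 -0.006 0 0 0")

```text
clock: 14.0
eef_pos: [0.5537, -0.1369, 0.1348]
tool_rot: [0.58, 0.815, -0.0, -0.0]
ft_force: [0.8, -2.1, 0.1]
grip_width: 0.0
grasp_force: 1.0
```

Call:
send_rows(steps="-1 -0.0025 0.0075 -0.007 0 0 0;-1 -0.0023 0.007 -0.008 0 0 0;-1 -0.002 0.006 -0.008 0 0 0;-1 -0.0019 0.0056 -0.009 0 0 0;-1 -0.0017 0.005 -0.009 0 0 0")

```text
clock: 14.42
eef_pos: [0.5436, -0.1056, 0.0934]
tool_rot: [0.58, 0.815, 0.0, -0.0]
ft_force: [0.6, 0.6, 2.1]
grip_width: 0.0005
grasp_force: 1.0
```

```bash
python3 s.py; python3 -c "
from h import *
print(get_obs()['eef_pos'])"
```

```text
loc -0.020090659852865234 -0.05806572437525312 Fx,Fy 0.7549432492338197 0.3491434834010093 Fz 2.1337670460830456 Tz -0.04595632597012011 yaw -1.5616427052151576 14.4167
[ 0.54361765 -0.10563938  0.09335216]
```

Call:
send_rows(steps="-1 -0.0011 0.0033 -0.0075 0 0 0;-1 -0.001 0.003 -0.0075 0 0 0;-1 -0.0008 0.0023 -0.0075 0 0 0;-1 -0.0005 0.0015 -0.0075 0 0 0;-1 -0.0004 0.0012 -0.0075 0 0 0")

```text
clock: 14.83
eef_pos: [0.5399, -0.0953, 0.056]
tool_rot: [0.58, 0.815, 0.0, -0.0]
ft_force: [0.8, 2.0, 2.3]
grip_width: 0.0002
grasp_force: 0.9
```

Call:
send_rows(steps="-1 0 0.001 -0.004 0 0 0;-1 0 0 -0.004 0 0 0;-1 0 0 -0.003 0 0 0;-1 0 0 -0.002 0 0 0;-1 0 0 -0.001 0 0 0")

```text
clock: 15.25
eef_pos: [0.5398, -0.0946, 0.0428]
tool_rot: [0.58, 0.814, -0.0, -0.0]
ft_force: [-2.9, 1.8, 7.8]
grip_width: 0.0003
grasp_force: 3.9
```

```bash
python3 s.py; python3 -c "
from h import *
print(get_obs()['eef_pos'])"
```

```text
loc -0.02016556023589711 -0.046363019824608186 Fx,Fy -2.197822625069793 2.5908275532860907 Fz 7.840315135105285 Tz -0.0273218790715287 yaw -1.5623851489284024 15.25
[ 0.53984311 -0.09456185  0.04282947]
```

Call:
send_rows(steps="-1 0 0 -0.0015 0 0 0;-1 0 0 -0.0015 0 0 0;-1 0 0 0 0 0 0;-1 0 0 0 0 0 0;-1 0 0 0.005 0 0 0")

```text
clock: 15.67
eef_pos: [0.5399, -0.0948, 0.0458]
tool_rot: [0.58, 0.814, -0.0, 0.0]
ft_force: [1.0, -0.5, -1.1]
grip_width: -0.0
grasp_force: 0.0
```

Call:
send_rows(steps="-1 0 0 0.02 0 0 0;-1 0 0 0.035 0 0 0;-1 0 0 0.035 0 0 0;-1 0 0 0.035 0 0 0;-1 0 0 0.02 0 0 0")

```text
clock: 16.08
eef_pos: [0.5418, -0.0953, 0.1942]
tool_rot: [0.58, 0.814, 0.001, 0.003]
ft_force: [1.0, 0.0, 0.5]
grip_width: 0.0003
grasp_force: 0.0
```

Call:
send_rows(steps="-1 -0.02 -0.03 0 0 0 0;-1 -0.02 -0.03 0 0 0 0;-1 -0.02 -0.03 0 0 0 0;-1 0 0 0 0 0 0;-1 0 0 0 0 0 0")

```text
clock: 16.5
eef_pos: [0.4792, -0.1863, 0.1901]
tool_rot: [0.582, 0.813, -0.0, 0.0]
ft_force: [0.9, -0.2, 0.4]
grip_width: 0.0002
grasp_force: 0.0
```

```bash
python3 s.py
python3 - <<'E'
from h import *
c=camera('scene');cv2.imwrite('pics/s4.png',cv2.resize(c['frame'][80:260,180:400,::-1],None,fx=3.3,fy=3.3))
O=np.array([.5443,-.0442]);t=.322;X=np.array([np.cos(t),np.sin(t)]);Y=np.array([-np.sin(t),np.cos(t)])
for n in("scene","top"):
    P=pts(camera(n));x=(P[...,:2]-O)@X;y=(P[...,:2]-O)@Y;z=P[...,2]
    m=(abs(x)<.085)&(y>-.16)&(y<-.02)&(z>.035)&(z<.06)
    if m.sum()>50:
        p=np.polyfit(y[m],z[m],1);print(n,"lid slope",p[0],"z at edge",np.polyval(p,-.031),m.sum())
    k=(abs(x)<.05)&(y>-.02)&(y<.09)&(z>.074)&(z<.09)
    if k.sum():print("knob",x[k].mean(),y[k].mean(),k.sum())
E
```

```text
loc -0.10668349937878978 -0.1141991962219009 Fx,Fy 0.8219997285906313 -0.5287298572398452 Fz 0.35848765266180366 Tz -0.034381989498238084 yaw -1.5662359528112897 16.5
scene lid slope 0.01131086943683993 z at edge 0.040856915250631044 1685
knob 0.004702514657438702 0.02901703504395897 123
top lid slope 0.01684585346183045 z at edge 0.040763423798876194 2451
knob -0.00015706993770335845 0.030691609731788656 167
```

View pics/s4.png

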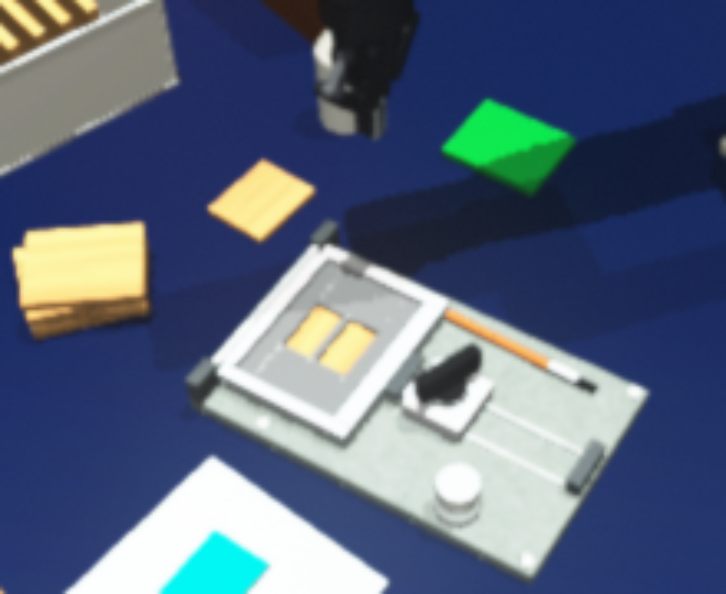

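The frame lies flat, with a slope of about 0.01 to 0.02 rad. The carriage has held at about y = 30 mm, the bystanders are unmoved, and the arm is clear of everything, so I hand it in.

```bash
python3 -c "
from workcell import *
print(job_done())"
```

```text
the job is handed in; nothing more can be done
None
```

I handed the job in with the plaque clamped at about 14 N, the knob locked and the stencil frame closed flat; the hand-in returned no verdict.

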